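# Park the foil reels in the sloping rack

### The job

The two foil reels have rolled down to the low level end of the sloping two-gutter rack. One after the other, push each reel up its gutter with the fingertips, over the small steel rib near the top, gently against the stop, so that it stays behind the rib and does not roll back. Do not pinch or lift the reels, and leave the spare reel on the table and the other things alone.

Things in the scene. Friction and masses are not known exactly. Their poses are not given: they have to be found in the camera images.
- rack: Fixed rack: wooden base plate 330 x 160 x 8 mm with two identical parallel grey gutters. Origin: centre of the plate's underside, on the table. Own x: along the gutters to the high end; z up; gutter centre lines at own y = -46 and +46 mm. Each gutter is 50 mm wide inside; its 4 mm walls stand 12 mm above its floor. Level floor at z = 16 mm from x = -150 (low end wall, 12 mm) to -50 mm.
- rack_knee (a point): Knee of the rack, midway between the gutters at floor height (rack x = -50 mm, z = 16 mm). From here the floors rise straight at 10 degrees along rack x, 180 mm along the slope, to the stops.
- rack_stop (a point): Foot of the stops, midway between the gutters, where stop face meets floor (rack x = 127 mm, z = 47 mm). Each gutter's stop is a plate square to the slope, 33 mm tall. A round steel rib, 2.5 mm proud of the floor, crosses each gutter 44 mm before the stop along the slope; past it a reel rests between rib and stop with 7 mm (big) or 12 mm (small) of play.
- reel_big: Bigger reel, a smooth, slippery hard roller with white flanges and a gold band, 52 mm diameter, 44 mm wide, about 60 g, lying across one of the gutters (either one) on its level low part. Origin: its centre. Own y: its axle. It turns as it rolls. Parked, its centre is at rack x = 90 to 97 mm, 68 mm above the table.
- reel_small: Smaller reel, the same but 44 mm diameter, 44 mm wide, lying in the other gutter. Origin: its centre. Own y: its axle. Parked, its centre is at rack x = 90 to 102 mm, about 64 mm above the table.
- reel_spare: Spare reel, 44 mm diameter, standing on its flat end on the table beyond the high end of the rack, 44 mm tall; leave alone. Origin: its centre; own y vertical.
- jar_loose: Pigment jar, 32 mm diameter, 23 mm tall, on the table beyond the low end of the rack; leave alone. Origin: centre of its underside.
- clip_loose: Small clip, 16 x 54 x 17 mm, lying beyond the high end of the rack; leave alone. Origin: centre of its underside.
- bottle_loose: Polish bottle, 27 x 34 x 88 mm, standing beyond the rack's side near the high end; leave alone. Origin: centre of its underside.
Things that resemble listed ones, but are neither listed nor needed, are in the scene too. Leave any blue or red look-alike of the reel_big alone.

How it is judged:
By the outcome, as a careful person would: the job done as asked, in the order asked, and still so for the second after the job is handed in, with the robot touching nothing.
It also fails if it takes over 54 s, if anything falls off the work surface, if the arm or the gripper's body presses on something with over 40 N, if the wrist force passes 120 N, or if a joint passes its speed limit or range.

### The arm

A 7-joint arm with a two-finger parallel gripper is mounted at the origin on a cart in front of the work surface, level with it; the furniture and walls round the work are solid. World frame = base frame: x ahead of the robot, y to its left, z up, the work surface at z = 0. Lengths are in m, angles in rad, forces in N, time in s.
With the tool pointing down it reaches from about 0.4 to 0.9 m from the base axis. Payload 5.6 kg.
Tool frame: the origin (TCP) lies midway between the tips of the shut fingers; the grasp point (between the pads) lies 19 mm behind it; z points along the fingers, y is the line along which they close (so a half turn about z gives the same grasp; the last joint's range is limited). The gripper opens to 92 mm and grips with 3 to 60 N. Pads are 20 mm wide; open, the fingers measure 128 mm over their backs; the gripper's body (75 mm by 189 mm) begins 69 mm behind the grasp point.
Start: joints at [1.154, 0.468, -0.012, 1.603, 0.006, 1.071, -0.056], TCP at [0.237, -0.605, 0.215] pointing down, gripper open.
Joint ranges: [-2.53, 2.53], [-0.31, 2.02], [-1.57, 1.55], [0.28, 2.44], [-1.29, 4.43], [0.15, 1.84], [-2.92, 2.92]. Speed limits (rad/s): [2.57, 2.57, 3.14, 3.14, 3.14, 3.14, 3.14].

### API

Orientations are given as a 3x3 rotation matrix whose columns are the frame's x, y, z axes.
In Python, from station import env, effector, solver, viewer, workorder, search_frame, tip_of gives the robot as it stands. Calls block until the motion is done:
- env.reach(position, orientation): joint-space move of the TCP to a pose.
- env.movel(position, frame=None, rate=0.15): straight line of the TCP; frame=None keeps the orientation; rate is the mean speed in m/s.
- env.goto_joints(angles): joint-space move.
- effector.release() and effector.grasp(squeeze=None): open the fingers fully, or close them until they stop; squeeze is the grip in N (None keeps the last).
- env.pause(seconds).
- solver.inverse_kinematics(position, orientation): joint angles nearest the present ones, or None.
- env.sense(): the state.
- viewer.read_camera(name): name is "scene" or "top" or "wrist"; returns (picture, depth): 480x640x3 uint8, red, green, blue; 480x640 float32, m along the optical axis (not along the pixel's ray), 0 where there is no reading.
- viewer.camera_info(name): a dict with "intrinsics" (3x3 intrinsics, pixels), "eye" and "rotation" of the camera in the world; the wrist camera has in their place "T_tool_cam" (4x4, takes a point from camera to tool coordinates, whose origin is the TCP and whose axes are the flange's). Camera axes: x right, y up, looking along -z (the intrinsics and any distortion apply to the point x, -y, -z); pixel columns grow to the right and rows downward; lengths in m; the calibration is good to about 2 mm. A picture is of the moment at which its call begins: read the wrist's pose just before it. camera_info takes no time and is no camera call.
A pose or a line that the arm cannot do raises env.PlanningError and nothing moves.
- workorder.finish_job(): hands the job in; it is judged then, once.
Trained networks look in the newest picture that a camera, given by its name, has taken for a name from the list of things; names that differ only in an ending like _2 or _b are one class to them, and where a whole thing is asked for, a point or a joint stands for the part that bears it (a point fixed in the world has none). Each returns a list of dicts, best first, with "score" (0 to 1); they miss things now and then, are a little off and sometimes report something else, mostly with a low value. They report only what shows in the picture. A call takes as long as a camera call. They do not tell look-alikes from the thing itself.
- search_frame(camera, name): "at" ([x, y, z] in m, in world coordinates, good to about 4 mm: the middle of the surface that is visible of it).
- tip_of(camera, name): "at" ([x, y, z] in m, in world coordinates, good to about 4 mm: a listed point, or the origin of a listed thing).
The state is a dict: "t": time; "joint_positions": joint angles; "joint_velocities": joint speeds; "tau": joint torques, N m; "ee_pos": TCP position; "tcp_rot": TCP orientation; "wrist_force": force on the tool from outside, world axes, zero at the start; "moment": the same for the moment, N m; "gripper_width": finger opening in m; "grasp_force": force on a finger pad.
Only numpy, scipy, OpenCV 4.12 (cv2) and the standard library are available. Lean on these libraries where they do the work, as an engineer would, in place of code of your own. Each camera call takes 0.05 s, during which the arm holds its last target. There are 200 camera calls.

## Working session

There is one attempt and no reset: what is moved stays moved. The work goes in short steps, each a Python script; the robot and the scene stay as the last script left them, time stands still between calls to the robot, and variables do not carry over. Pictures are saved under pics/ and viewed, at most 10 in all, crops included, and the job is handed in when it is done.

```bash
mkdir -p pics; ls; python3 - <<'E'
from station import env, effector, solver, viewer, workorder, search_frame, tip_of
import cv2, numpy as np
for c in ["top","scene"]:
    p,d=viewer.read_camera(c); cv2.imwrite(f"pics/{c}0.png",p[:,:,::-1])
    for n in ["rack","rack_knee","rack_stop","reel_big","reel_small","reel_spare"]:
        for r in tip_of(c,n)[:4]: print(c,n,np.round(r["at"],4),round(r["score"],2))
s=env.sense(); print(s["t"],s["tcp_rot"],s["gripper_width"],s["ee_pos"])
E
```

```text
pics
top rack [ 5.232e-01 -4.670e-02 -1.000e-04] 0.78
top rack_knee [0.5129 0.0046 0.0136] 0.96
top rack_knee [0.4593 0.0209 0.0395] 0.18
top rack_stop [ 0.5526 -0.1722  0.0452] 0.7
top rack_stop [0.4993 0.1758 0.003 ] 0.26
top reel_big [0.7155 0.0125 0.0272] 0.92
top reel_big [0.343  0.0099 0.0273] 0.91
top reel_big [0.3469 0.1491 0.03  ] 0.84
top reel_big [0.5539 0.0394 0.0413] 0.7
top reel_small [0.4617 0.0189 0.0404] 0.57
top reel_spare [ 0.6203 -0.2367  0.021 ] 0.73
scene rack [ 0.5232 -0.0494  0.0017] 0.71
scene rack [0.4993 0.1743 0.002 ] 0.59
scene rack_knee [0.5113 0.0031 0.0165] 0.82
scene rack_stop [ 0.5499 -0.1707  0.046 ] 0.72
scene reel_big [0.344  0.004  0.0285] 0.9
scene reel_big [0.7141 0.014  0.0244] 0.78
scene reel_big [0.586  0.1984 0.026 ] 0.73
scene reel_big [0.55   0.0392 0.042 ] 0.56
scene reel_small [0.4597 0.0194 0.0391] 0.97
scene reel_spare [ 0.6148 -0.2311  0.0207] 0.89
0.7 [[ 9.30966402e-01  3.65104859e-01  1.44359976e-05]
 [ 3.65104859e-01 -9.30966401e-01 -3.01322566e-05]
 [ 2.43799544e-06  3.33227714e-05 -9.99999999e-01]] 0.09161603470701843 [ 0.23733713 -0.60512688  0.21459274]
```

View pics/top0.png

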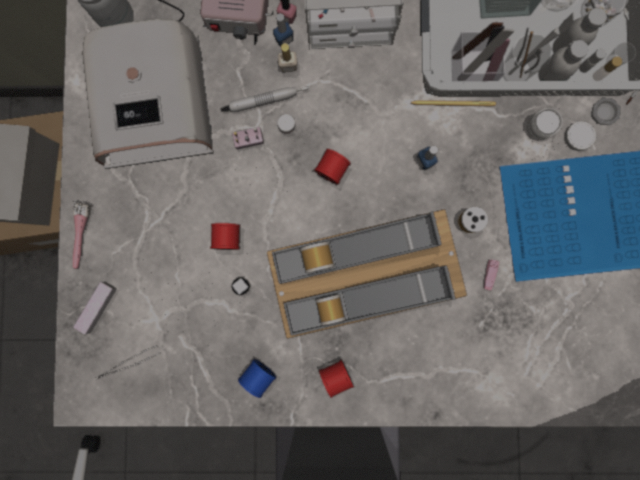

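View pics/scene0.png

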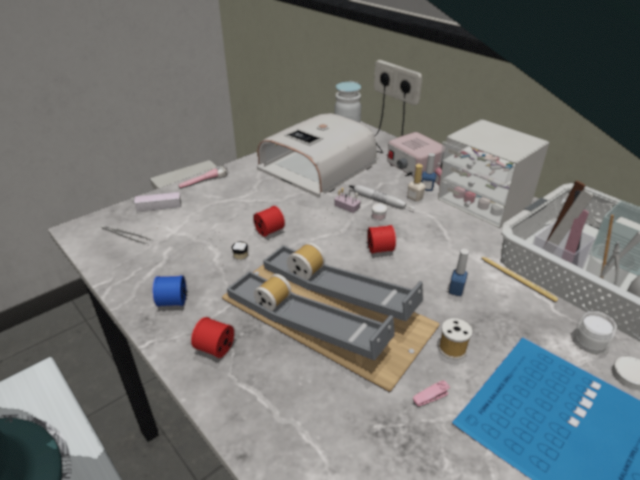

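The pictures show the rack with its high end to the right (−y). The gold big reel is in the far gutter at (316,257) in the top view, and the gold small reel is in the near gutter at (331,309). The red and blue look-alikes sit outside the rack. The network positions agree with the rack geometry (reels at rack x≈−76, y≈±46). Next I'll refine from the wrist camera above the rack.

```bash
cat > h.py <<'E'
from station import env, effector, solver, viewer, workorder, search_frame, tip_of
import numpy as np, cv2
def R_of(ux):
    x=np.array([ux[0],ux[1],0]); z=np.array([0,0,-1.]); return np.column_stack([x,np.cross(z,x),z])
E
python3 - <<'E'
from h import *
effector.grasp(5)
u=np.array([.039,-.1755]); u/=np.linalg.norm(u)
for s in (1,-1):
    q=solver.inverse_kinematics([.53,-.02,.32],R_of(s*u)); print(s,None if q is None else np.round(q,2))
s=1 if solver.inverse_kinematics([.53,-.02,.32],R_of(u)) is not None else -1
env.reach([.53,-.02,.32],R_of(s*u))
s=env.sense(); print(s["t"],s["gripper_width"],s["wrist_force"])
for c in ["wrist","scene","top"]:
    p,d=viewer.read_camera(c)
    if c=="wrist": cv2.imwrite("pics/w1.png",p[:,:,::-1])
    for n in ["rack","rack_knee","rack_stop","reel_big","reel_small"]:
        for r in tip_of(c,n)[:3]: print(c,n,np.round(r["at"],4),round(r["score"],2))
E
```

```text
1 [-1.09  0.38  1.38  1.82 -0.39  1.27 -2.52]
-1 [ 0.54  0.24 -0.66  1.73  0.16  1.22  0.06]
4.4 0.0003488482707435629 [-0.44945234 -0.48465123  0.05795974]
wrist rack [ 5.272e-01 -4.620e-02  4.000e-04] 0.79
wrist rack [ 7.272e-01 -1.582e-01  3.000e-04] 0.57
wrist rack_knee [0.5127 0.0019 0.0196] 0.93
wrist rack_stop [ 0.5534 -0.1724  0.048 ] 0.84
wrist reel_big [0.5527 0.0389 0.0397] 0.93
wrist reel_big [0.3446 0.1441 0.0265] 0.83
wrist reel_big [0.5855 0.2009 0.0245] 0.82
wrist reel_small [0.4606 0.0129 0.0396] 0.7
scene rack [ 0.5233 -0.0489 -0.0022] 0.72
scene rack_knee [0.5115 0.002  0.016 ] 0.76
scene rack_stop [ 0.5521 -0.1705  0.0466] 0.97
scene reel_big [0.5523 0.0384 0.0425] 0.95
scene reel_big [0.342  0.1454 0.0257] 0.92
scene reel_big [0.5878 0.198  0.0248] 0.81
scene reel_small [0.4573 0.0176 0.0383] 0.81
top reel_big [0.59   0.2014 0.0288] 0.94
top reel_big [0.7157 0.012  0.0275] 0.7
top reel_big [0.3458 0.1477 0.0286] 0.66
```

View pics/w1.png

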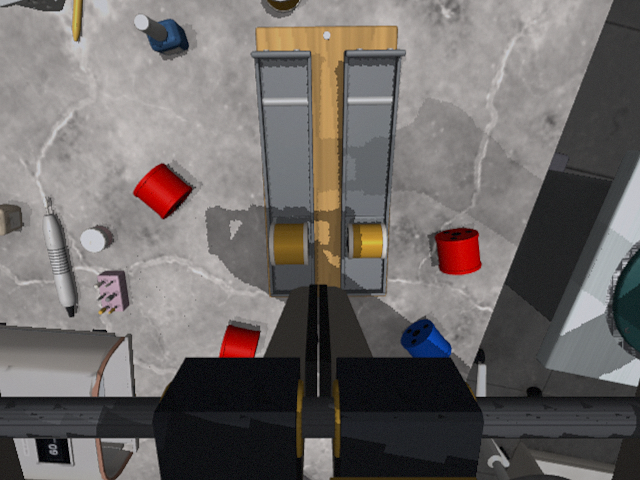

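The wrist picture shows both gold reels in the gutters at (290,244) and (367,240), ribs near row 100, and slim fingertips at (318,288). I'll switch to the more comfortable mirrored arm posture, then push the big reel (far gutter) first, feeling for the stop with the wrist force.

```bash
cat >> h.py <<'E'
knee=np.array([.5122,.0025]); stop=np.array([.5520,-.1718])
u=(stop-knee)/np.linalg.norm(stop-knee); v=np.array([-u[1],u[0]])
mid=(knee+stop)/2; org=mid-u*.0385     # knee x=-50, stop x=127 -> mid 38.5 mm
R=R_of(-u)
def W(x,y,z): return np.r_[org+u*x+v*y,z]
c10,s10=np.cos(np.radians(10)),np.sin(np.radians(10))
def slope_z(x,r): return .016+((x+.05)*s10+r)/c10     # centre height at rack x on slope
DZ=.008; F=.010
def push(y,r,x0,xpark):
    """finger pose for a reel centre x: TCP at x-r-F, tip DZ below centre"""
    P=lambda x,z:W(x-r-F,y,z-DZ)
    xb=x0-.016; zl=.016+r
    env.reach(P(xb,.20),R); env.movel(P(xb,zl),rate=.1)
    s=env.sense(); f0=s["wrist_force"]; print("down",s["t"],np.round(f0,2))
    xk=-.05-r*np.tan(np.radians(5))
    env.movel(P(xk,zl),rate=.05); env.movel(P(.068,slope_z(.068,r)),rate=.05)
    f0=env.sense()["wrist_force"]; x=xpark-.007
    env.movel(P(x,slope_z(x,r)),rate=.03)
    while True:
        s=env.sense(); f=(s["wrist_force"]-f0)[:2]@u
        print(round(x,4),round(s["t"],2),round(f,2))
        if f<-1.5 or x>xpark+.006: break
        x+=.001; env.movel(P(x,slope_z(x,r)),rate=.01)
    print("pos",(s["ee_pos"][:2]-org)@u,s["ee_pos"][2])
    env.movel(P(x-.03,slope_z(x-.03,r)),rate=.08)
    env.movel(P(x-.05,.22),rate=.15)
E
python3 - <<'E'
from h import *
for x in (-.09,.1): 
  for y in (-.046,.046): print(np.round(solver.inverse_kinematics(W(x-.036,y,.05),R),2))
q=solver.inverse_kinematics([.53,-.02,.3],R); print(q)
env.goto_joints([0.54,0.24,-0.66,1.73,0.16,1.22,0.06])
s=env.sense(); print(s["t"],s["ee_pos"])
for n in ["reel_big","reel_small","rack_knee","rack_stop"]:
    viewer.read_camera("top"); 
    for r in tip_of("top",n)[:4]: a=np.array(r["at"]); print(n,np.round(a,4),"rack",np.round([(a[:2]-org)@u,(a[:2]-org)@v],4))
for x in (-.09,.1): 
  for y in (-.046,.046): print(np.round(solver.inverse_kinematics(W(x-.036,y,.05),R),2))
E
```

```text
[ 0.35  0.52 -0.67  2.15  0.54  0.65 -0.48]
[ 0.3   0.64 -0.68  1.93  0.57  0.76 -0.48]
[ 0.87  0.68 -0.89  2.02  0.75  0.81 -0.25]
[ 0.75  0.8  -0.9   1.82  0.78  0.92 -0.28]
[ 0.84506601  0.38955919 -1.09728479  1.7449072   0.36629753  1.23362359
 -0.1216429 ]
7.5083 [ 0.53219074 -0.02373899  0.32052892]
reel_big [0.3427 0.0083 0.0287] rack [-0.0943 -0.164 ]
reel_big [0.3451 0.1483 0.0286] rack [-0.2302 -0.1305]
reel_big [0.5898 0.2011 0.025 ] rack [-0.2272  0.1199]
reel_big [0.5527 0.0352 0.0433] rack [-0.0738  0.0468]
reel_small [0.4592 0.0204 0.0404] rack [-0.0801 -0.0477]
rack_stop [ 0.5174 -0.2698 -0.0014] rack [ 0.2157 -0.0555]
[ 0.26  0.49 -0.57  2.15  0.45  0.62 -0.4 ]
[ 0.21  0.6  -0.55  1.94  0.46  0.73 -0.39]
[ 0.56  0.53 -0.48  2.04  0.39  0.66  0.05]
[ 0.48  0.65 -0.49  1.83  0.42  0.77 -0.01]
```

```bash
python3 - <<'E'
from h import *
push(.046,.026,-.075,.097)
viewer.read_camera("top")
p,d=viewer.read_camera("wrist"); cv2.imwrite("pics/w2.png",p[:,:,::-1])
for c in ("wrist","top"):
  for r in tip_of(c,"reel_big")[:5]: a=np.array(r["at"]); print(c,np.round(a,4),"rack",np.round([(a[:2]-org)@u,(a[:2]-org)@v],4))
print(env.sense()["t"])
E
```

```text
down 10.3583 [-0.33  0.79  0.04]
0.09 14.77 1.36
0.091 15.02 1.34
0.092 15.27 1.05
0.093 15.52 0.79
0.094 15.77 1.48
0.095 16.02 1.51
0.096 16.27 0.69
0.097 16.52 1.12
0.098 16.77 -1.89
pos 0.061212495797268895 0.06041414865953122
wrist [0.7097 0.0162 0.0263] rack [-0.0203  0.1956]
wrist [ 0.5895 -0.1269  0.0637] rack [0.0925 0.0466]
wrist [0.3415 0.0035 0.0302] rack [-0.0899 -0.1662]
top [0.3429 0.1483 0.0282] rack [-0.2307 -0.1326]
top [0.5895 0.2    0.0242] rack [-0.2262  0.1193]
top [0.3487 0.0095 0.0291] rack [-0.0941 -0.1578]
top [0.7165 0.0137 0.0246] rack [-0.0163  0.2017]
18.7
```

View pics/w2.png

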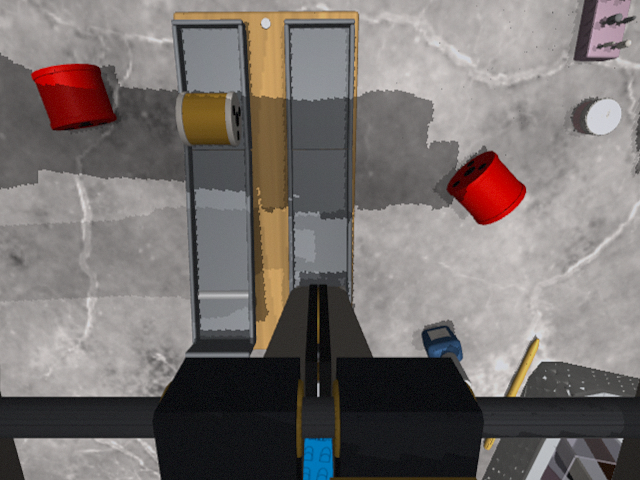

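In this view the small reel is at (208,118), still in its gutter, and the big reel's gutter low end is empty. The network puts the big reel at rack x=92 mm, z=64–68 mm, which is parked, and the stop was felt at 98 mm. Next is the small reel, whose parked limit is 102 mm.

```bash
python3 - <<'E'
from h import *
push(-.046,.022,-.079,.102)
env.reach(W(-.16,0,.34),R)
p,d=viewer.read_camera("scene"); cv2.imwrite("pics/s3.png",p[:,:,::-1])
viewer.read_camera("top")
for c in ("scene","top"):
 for n in ("reel_big","reel_small"):
  for r in tip_of(c,n)[:6]: a=np.array(r["at"]); print(c,n,np.round(a,4),"rack",np.round([(a[:2]-org)@u,(a[:2]-org)@v],4))
print(env.sense()["t"])
E
```

```text
down 21.175 [ 0.25  0.19 -0.26]
0.095 25.83 0.59
0.096 26.08 0.38
0.097 26.33 0.6
0.098 26.58 0.67
0.099 26.83 0.29
0.1 27.08 0.85
0.101 27.33 0.49
0.102 27.58 1.67
0.103 27.83 -1.88
pos 0.07026350416120833 0.0572147077052852
scene reel_big [0.59   0.1976 0.0268] rack [-0.2238  0.1193]
scene reel_big [0.3436 0.1462 0.0248] rack [-0.2285 -0.1324]
scene reel_big [ 0.5875 -0.1272  0.0697] rack [0.0923 0.0445]
scene reel_big [0.3431 0.0019 0.0279] rack [-0.088 -0.165]
top reel_big [ 0.5922 -0.1307  0.065 ] rack [0.0968 0.0483]
top reel_big [0.3404 0.0086 0.0266] rack [-0.0951 -0.1661]
top reel_big [0.7157 0.0156 0.0285] rack [-0.0184  0.2013]
top reel_big [0.5922 0.1979 0.0257] rack [-0.2236  0.1215]
top reel_small [0.456  0.0442 0.0421] rack [-0.1041 -0.0455]
30.8
```

View pics/s3.png

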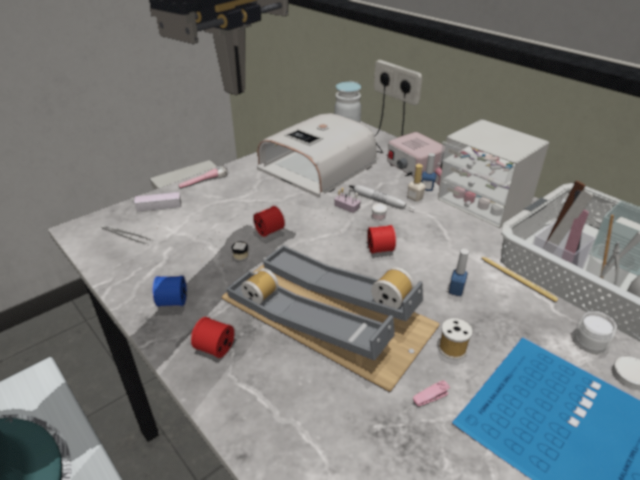

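The scene shows the big reel parked at (393,290). The small reel, at (258,287), has rolled back: released at the stop, its 12 mm of play lets it run down and hop the rib. I'll repeat the push, but after touching the stop I'll lower it slowly against the rib with the finger following.

```bash
python3 - <<'E'
import re
t=open('h.py').read()
t=t.replace("    env.movel(P(x-.03,","    env.movel(P(x-.018,slope_z(x-.018,r)),rate=.008)\n    env.pause(.3)\n    env.movel(P(x-.03,").replace("DZ=.008","DZ=.006")
t=t.replace("x=xpark-.007","x=xpark-.003")
open('h.py','w').write(t)
E
python3 - <<'E'
from h import *
xs=[]
for c in ("scene","top"):
  viewer.read_camera(c)
  for r in tip_of(c,"reel_small")[:3]:
    a=np.array(r["at"]); X=(a[:2]-org)@u; Y=(a[:2]-org)@v; print(c,a,X,Y)
    if abs(Y+.046)<.01 and X<-.06: xs.append(X)
print(env.sense()["t"])
if xs:
  x0=min(xs)+.004
  push(-.046,.022,x0,.102)
  env.reach(W(-.14,0,.30),R)
  p,d=viewer.read_camera("scene"); cv2.imwrite("pics/s4.png",p[:,:,::-1])
  viewer.read_camera("top")
  for c in ("scene","top"):
   for n in ("reel_big","reel_small"):
    for r in tip_of(c,n)[:6]:
      a=np.array(r["at"])
      if a[2]>.035: print(c,n,"rack",np.round([(a[:2]-org)@u,(a[:2]-org)@v,a[2]],4))
  print(env.sense()["t"])
E
```

```text
scene [0.4524 0.0428 0.0369] -0.10349409795405218 -0.049328172946248805
scene [ 0.6147 -0.2327  0.0211] 0.20122275916354943 0.047569592705860815
top [0.4551 0.0442 0.0418] -0.10425791500067089 -0.04638426677938571
31.0
down 33.425 [ 0.05  0.07 -0.31]
0.099 38.64 0.1
0.1 38.89 0.86
0.101 39.14 -0.05
0.102 39.39 -0.53
0.103 39.64 -2.71
pos 0.07026651023954558 0.05917409881302067
scene reel_big rack [0.0893 0.0471 0.0687]
scene reel_small rack [ 0.0906 -0.0485  0.0626]
top reel_big rack [0.0967 0.0507 0.0671]
top reel_small rack [ 0.0886 -0.045   0.0669]
44.975
```

View pics/s4.png

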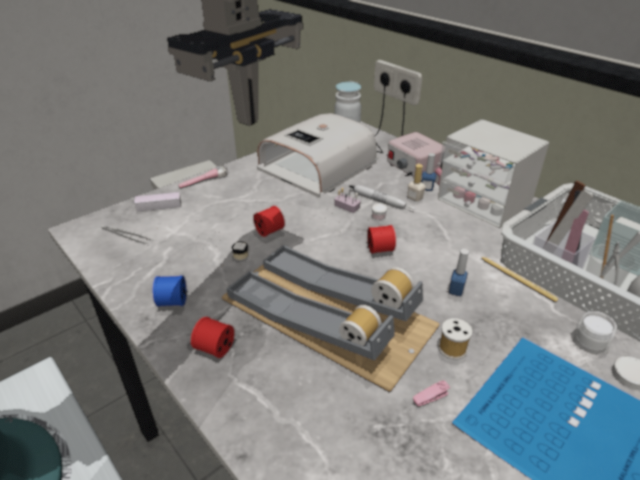

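The picture shows both reels parked behind their ribs, big at (393,288) and small at (361,324), with the robot clear and the other things in place.

```bash
python3 -c "
from station import workorder
print(workorder.finish_job())"
```

```text
the job is handed in; nothing more can be done
None
```

Both reels are parked behind their ribs and the job was handed in at about 45 s; the small reel rolled back after its first push and held on the second, when I let it down slowly against the rib.

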